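Lock the tube tray onto the bench shaker

ROBOT

A 7-joint arm with a two-finger parallel gripper is mounted at the origin on the work surface. World frame = base frame: x ahead of the robot, y to its left, z up, the work surface at z = 0. Lengths are in m, angles in rad, forces in N, time in s.
With the tool pointing down it reaches from about 0.4 to 0.925 m from the base axis. Payload 5.6 kg.
Tool frame: the origin (TCP) lies at the centre of the arm's flange, where the gripper is bolted on; the fingertips stand 173 mm ahead of it and the grasp point (between the pads) lies 155 mm ahead of it; z points along the fingers, y is the line along which they close (so a half turn about z gives the same grasp; the last joint's range is limited). The gripper opens to 85 mm and grips with 20 to 120 N. Pads are 22 mm wide; open, the fingers measure 114 mm over their backs; the gripper's body (76 mm by 85 mm) begins 54 mm behind the grasp point. The pads swing forward as they close: fully open they stand 13 mm farther back than shut.
Start: joints at [1.301, 0.468, -0.012, 1.603, 0.006, 1.071, -0.056], TCP at [0.146, -0.633, 0.405] pointing down, gripper open.
Joint ranges: [-2.53, 2.53], [-0.31, 2.02], [-1.57, 1.55], [0.28, 2.44], [-1.29, 4.43], [0.15, 1.84], [-2.92, 2.92]. Speed limits (rad/s): [2.57, 2.57, 3.14, 3.14, 3.14, 3.14, 3.14].

INTERFACE

Orientations are given as a unit quaternion [w, x, y, z].
In Python, from plant import get_obs, read_camera, camera_params, hand_in gives the robot as it stands.
- The arm moves only by the tool jog_arm, never from a script. Its argument "increments" is one flat list of numbers, 6 for each row, row after row: the shift along the tool's x, y, z in m, then the turn, a rotation vector about the tool's x, y, z in degrees. A call has 1 to 8 rows; each row shifts and turns the commanded pose from where the row before left it, along the tool's axes as they then stand; what a row does not reach is not made up. A row lasts 1/10 s, in which the tool goes at most 50 mm and 8.59 degrees, less where a joint would pass 70% of its speed; a pose out of reach is approached as far as the arm can. A call is refused whole if a number of a shift passes 0.05 or a number of a turn 8.59, either way. A call with a gripper value outside its range is refused whole. "gripper" is the finger opening in m, from 0 to 0.0854, set as the call begins (left out, the last holds). The fingers move at their own pace and stop on an object; "grip_force" is the grip in N (left out, the last holds). Time passes only in rows, so rows that do not move let the fingers close. It gives the time, the measured TCP pose, the force, the opening and the grip force at its end, in the units of the state.
- get_obs(): the state, without advancing time (a new reading comes with each control period).
- read_camera(name): name is "scene" or "side" or "wrist"; returns (picture, depth): 420x560x3 uint8, red, green, blue; 420x560 float32, m along the optical axis (not along the pixel's ray), 0 where there is no reading.
- camera_params(name): a dict with "K" (3x3 intrinsics, pixels), "D" ([k1, k2, p1, p2, k3] as OpenCV has them; the pictures are not rectified), "cam_to_world" (4x4, takes a point from camera to world coordinates). Camera axes: x right, y down, z forward; pixel columns grow to the right and rows downward; lengths in m; the calibration is good to about 2 mm. A picture is of the moment at which its call begins: read the wrist's pose just before it. camera_params takes no time and is no camera call; for the wrist camera it gives the pose at the moment of the call.
- hand_in(): hands the job in; it is judged then, once.
The state is a dict: "time": time; "joint_pos": joint angles; "dq": joint speeds; "tau": joint torques, N m; "ee_pos": TCP position; "ee_rot": TCP orientation; "contact_force": force on the tool from outside, world axes, zero at the start; "wrist_torque": the same for the moment, N m; "gripper_width": finger opening in m; "finger_force": force on a finger pad.
Only numpy, scipy, OpenCV 4.12 (cv2) and the standard library are available. Lean on these libraries where they do the work, as an engineer would, in place of code of your own. Each camera call takes 0.05 s, during which the arm holds its last target. There are 200 camera calls.

TASK

Put the aluminium tube tray onto the shaker's deck: slide it about on the deck until its two holes drop over the deck's two locating pins and it lies fully down and flat, then swing the deck's clamp arm all the way round over the tray's edge and let go. Work gently - never press or push the tray against the shaker with more than about 4 kg of force - and leave the other things on the bench where they are.

Things in the scene. Friction and masses are not known exactly. Their poses are not given: they have to be found in the camera images.
- shaker: Fixed orbital shaker: cream housing 230 x 230 mm, 75 high, origin under its centre; x from its control panel (front, robot side) to its back, y to its left. On it a grey deck, 164 (x) x 210 mm (y). This is the housing's pose only: the deck (with pins, rail, clamp) stopped where its orbit ended, shifted by up to 8 mm in x and up to 8 mm in y, unmeasured. It is never turned and is locked there.
- shaker_seat (a point): Middle of the deck's top between its two locating pins, IF the deck stood centred: the true point lies up to 8 mm off in x and in y (height exact, 95 mm above the bench, 18 mm behind the housing's centre). Pins: steel, 65 mm to either side in y, 8 mm thick, 9 mm high, top 2 mm tapered to 6 mm. Axes as the shaker's.
- rail (a point): Front face of the deck's back rail at its middle, at deck level, IF the deck stood centred (shifted with it). Aluminium, runs 190 mm in y, 18 mm high. The face is 55.5 mm behind the pins' line: with the tray's back edge against it the tray is square and its holes are in line with the pins in x within 0.5 mm, so it need only slide along the rail to drop.
- clamp_pivot (a point): Upright pivot of the swing clamp at deck level, IF the deck stood centred (shifted with it): 90 mm in front of the middle between the pins. Steel arm 47 mm long, 14 wide, 8 to 14 mm above the deck; on it, 38 mm from the pivot, an upright black thumb post, 12 mm thick, its top 50 mm above the deck.
- clamp (a joint): Angle of the swing clamp, rad: 0 parked, arm along the shaker's +y (left); grows clockwise seen from above to its stop at 1.57, where the arm points along +x, over the middle of the tray's front edge. It turns lightly (about 2 N at the post) and stays where it is left. It clears a seated tray by 2 mm but cannot pass over a tray still on top of the pins.
- tray_grip (a point): Middle of the carrying blade of the loose aluminium tube tray (0.45 kg), 48 mm above its underside. Blade: 12 mm thick (x), 70 long (y), its top 24 mm above this point. Plate: 110 (x) x 180 (y) x 6 mm; two 10 mm through holes at y = -65 and +65; tube sockets 8 mm high at x = -40 and +40. Either way round fits. Seated: 143 mm above the bench; on top of the pins: 152.
- pipette: Bystander: pipette lying on the bench between the places of shaker and tray, 230 mm long in x, 26 mm wide, 27 mm high. Origin: underside, middle.
- tube_rack: Bystander: white rack of tubes, 55 x 200 mm, 98 mm high. Origin: underside, centre.
- reagent: Bystander: amber jar, 60 mm wide, 120 mm high. Origin: underside, centre.
- wash_bottle: Bystander: white wash bottle, 64 mm wide, 185 mm high with its spout. Origin: underside, centre.
- instrument_cup: Bystander: grey square cup with sticks, 75 mm wide, 150 mm high with the sticks. Origin: underside, centre.
Not all that is in view belongs to the job. Leave any blue look-alike of the part that bears tray_grip alone.

How it is judged:
On the way:
1. the tray lies fully down on the deck with its holes over the pins while the clamp is still open (z of tray_grip in the frame of shaker_seat below 0.0505 m and angle between tray_grip's own z axis and vertical below 0.03 rad and horizontal distance between tray_grip and shaker_seat below 0.016 m and value of joint clamp below 0.6 rad), for 0.2 s.
At the end, for the whole second after the job is handed in: The tray lies on the deck, over the pins: its grip point within 2.5 mm of the seated height, tilted less than 0.03 rad, within 16 mm of the seat's middle position and square to the shaker within 0.06 rad; the clamp stands beyond 1.4 rad, over the tray; all is released and at rest (z of tray_grip in the frame of shaker_seat below 0.0505 m and angle between tray_grip's own z axis and vertical below 0.03 rad and horizontal distance between tray_grip and shaker_seat below 0.016 m and angle between the y axis of tray_grip and the y axis of shaker_seat, either way round below 0.06 rad and value of joint clamp above 1.4 rad and velocity of joint clamp below 0.1 rad/s and linear speed of tray below 0.02 m/s); the robot touches nothing.
It fails at once if the tray is pressed or pushed against the shaker (housing, deck, pins, rail or clamp) with more than 40 N (contact force between tray and shaker above 40 N).
It fails at once if a bystander is moved by more than 20 mm (distance of any of pipette, tube_rack, reagent, wash_bottle, instrument_cup from where it was at the start of the episode above 0.02 m).
It also fails if it takes over 67 s, if anything falls off the work surface, if the arm or the gripper's body presses on something with over 40 N, if the wrist force passes 120 N, or if a joint passes its speed limit or range.

## Working session

There is one attempt and no reset: what is moved stays moved. The work goes in short steps, Python scripts to look and compute and a tool call to move; the robot and the scene stay as the last step left them, time stands still between calls to the robot, and variables do not carry over. Pictures are saved under pics/ and viewed, at most 10 in all, crops included, and the job is handed in when it is done.

Besides the shell and the picture viewer there is one more tool, called after ">>>" in YAML: its name, and indented under it one key for each argument. jog_arm: Moves the arm, as the interface text tells. Its arguments: {"type":"object","properties":{"increments":{"type":"array","items":{"type":"number"}},"gripper":{"type":"number"},"grip_force":{"type":"number"}},"required":["increments"]}

```bash
mkdir -p pics
cat > h.py <<'E'
import numpy as np, cv2
from plant import *
from scipy.spatial.transform import Rotation as R
def snap(name,fn):
    p=camera_params(name); rgb,d=read_camera(name)
    np.savez('last_'+name+'.npz',rgb=rgb,d=d,K=p['K'],D=p['D'],T=p['cam_to_world'])
    cv2.imwrite('pics/'+fn,rgb[:,:,::-1]); return rgb,d,p
def cloud(name):
    z=np.load('last_'+name+'.npz'); d=z['d']; h,w=d.shape
    uv=np.stack(np.meshgrid(np.arange(w),np.arange(h)),-1).reshape(-1,1,2).astype(np.float32)
    n=cv2.undistortPoints(uv,z['K'],z['D']).reshape(h,w,2)
    P=np.dstack([n*d[...,None],d]); T=z['T']
    W=P@T[:3,:3].T+T[:3,3]; W[d==0]=np.nan
    return W,z['rgb']
def ray(name,u,v,zw):
    z=np.load('last_'+name+'.npz')
    n=cv2.undistortPoints(np.array([[[u,v]]],np.float32),z['K'],z['D']).reshape(2)
    T=z['T'];r=T[:3,:3]@np.array([n[0],n[1],1]);return T[:3,3]+r*(zw-T[2,3])/r[2]
E
python3 - <<'E'
from h import *
for c in ['scene','side','wrist']:
    r,d,p=snap(c,c+'0.png'); print(c,np.round(p['cam_to_world'],3).tolist(),np.round(p['K'],0).tolist())
a=[cv2.imread('pics/%s0.png'%c) for c in ['scene','side']]
o=get_obs();print({k:np.round(v,3) for k,v in o.items()})
E
```

```text
scene [[0.722, 0.501, -0.477, 1.336], [0.692, -0.527, 0.494, -0.836], [-0.004, -0.687, -0.727, 1.311], [0.0, 0.0, 0.0, 1.0]] [[485.0, 0.0, 269.0], [0.0, 485.0, 209.0], [0.0, 0.0, 1.0]]
side [[-0.964, -0.176, 0.198, 0.309], [-0.265, 0.603, -0.753, 0.829], [0.013, -0.778, -0.628, 0.805], [0.0, 0.0, 0.0, 1.0]] [[428.0, 0.0, 282.0], [0.0, 428.0, 205.0], [0.0, 0.0, 1.0]]
wrist [[0.224, -0.94, -0.258, 0.21], [-0.975, -0.217, -0.057, -0.617], [-0.002, 0.264, -0.964, 0.373], [0.0, 0.0, 0.0, 1.0]] [[291.0, 0.0, 281.0], [0.0, 291.0, 208.0], [0.0, 0.0, 1.0]]
{'time': np.float64(0.15), 'joint_pos': array([ 1.301,  0.468, -0.012,  1.603,  0.006,  1.071, -0.056]), 'dq': array([ 0.   , -0.003, -0.   , -0.004,  0.   ,  0.001, -0.   ]), 'tau': array([ 0.0000e+00, -5.3279e+01,  2.1000e-02, -2.5156e+01,  1.1000e-02,
        6.0000e-03,  0.0000e+00]), 'ee_pos': array([ 0.146, -0.633,  0.404]), 'ee_rot': array([-0.001,  0.994,  0.113, -0.   ]), 'contact_force': array([-0.176,  0.347, -0.547]), 'wrist_torque': array([ 0.027, -0.008,  0.043]), 'finger_force': np.float64(0.0), 'gripper_width': np.float64(0.086)}
```

View pics/scene0.png

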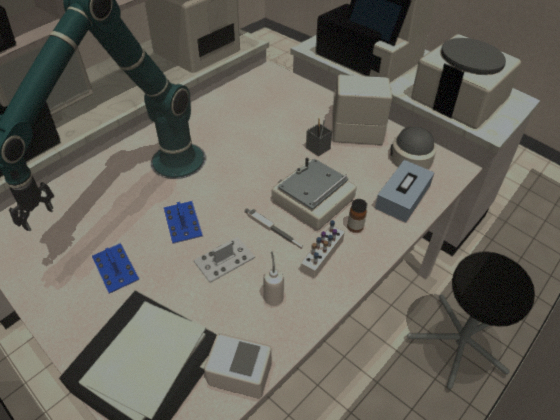

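View pics/side0.png

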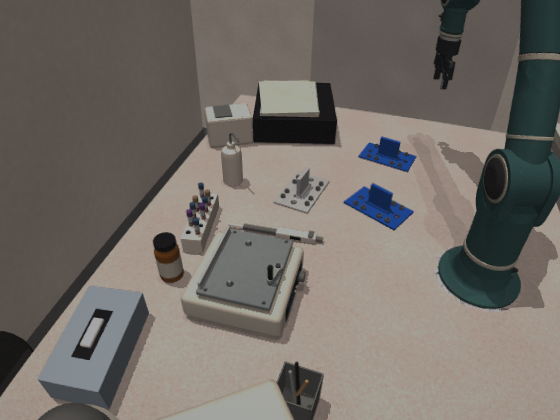

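The scene picture shows three candidates for the tray: the silver one at scene (224,257), and blue look-alikes at (183,221) and (115,267). I choose the silver one. The shaker is at (314,190), with its black thumb post near (307,162). I'll check with a crop and measure.

Run:
```python
from h import *
a=cv2.imread('pics/scene0.png')[230:290,180:270]; b=cv2.imread('pics/side0.png')[160:345,175:345]
s=cv2.imread('pics/scene0.png')[145:230,260:370]
a=cv2.resize(a,(360,240),interpolation=cv2.INTER_CUBIC); s=cv2.resize(s,(360,278),interpolation=cv2.INTER_CUBIC)
b=cv2.resize(b,(440,479),interpolation=cv2.INTER_CUBIC)
o=np.zeros((520,800,3),np.uint8);o[:240,:360]=a;o[240:518,:360]=s;o[:479,360:]=b
cv2.imwrite('pics/crop1.png',o)
for c in ['scene','side']:
    W,rgb=cloud(c); z=W[...,2]
    def rep(n,m):
        pts=W[m][:,:2].astype(np.float32)
        (cx,cy),wh,an=cv2.minAreaRect(pts); print(c,n,len(pts),np.round(W[m].mean(0),4),'rect',round(cx,4),round(cy,4),np.round(wh,3),round(an,1))
    hsv=cv2.cvtColor(rgb,cv2.COLOR_RGB2HSV)
    # blobs above table by component
    tab=(z>0.012)&(z<0.25)&(W[...,0]>0.1)&(W[...,0]<1.0)&(abs(W[...,1])<0.7)
    n,l,st,ce=cv2.connectedComponentsWithStats(tab.astype(np.uint8))
    for i in range(1,n):
        if st[i,4]>80:
            m=l==i; rep('blob px(%d,%d) zmax %.3f'%(ce[i][0],ce[i][1],np.nanmax(z[m])),m)
    dk=(z>0.09)&(z<0.1)&tab; n,l,st,ce=cv2.connectedComponentsWithStats(dk.astype(np.uint8)); i=1+np.argmax(st[1:,4]); rep('deck',l==i)
```

```text
scene blob px(359,115) zmax 0.250 2831 [0.4718 0.5998 0.1441] rect 0.4215 0.6765 [0.224 0.23 ] 38.2
scene blob px(318,137) zmax 0.149 608 [0.3833 0.4479 0.0654] rect 0.3775 0.4556 [0.09  0.085] 85.0
scene blob px(407,173) zmax 0.146 3398 [0.7757 0.5107 0.0774] rect 0.7746 0.5239 [0.19  0.417] 23.9
scene blob px(313,192) zmax 0.150 3569 [0.5847 0.1772 0.0796] rect 0.5545 0.2025 [0.25  0.237] 0.8
scene blob px(357,214) zmax 0.128 506 [0.7683 0.1934 0.0816] rect 0.7625 0.202 [0.06  0.061] 61.1
scene blob px(181,214) zmax 0.078 107 [ 0.2994 -0.2128  0.053 ] rect 0.2767 -0.1992 [0.019 0.117] 58.2
scene blob px(267,223) zmax 0.032 326 [ 0.5326 -0.0102  0.0193] rect 0.5529 -0.0083 [0.266 0.03 ] 2.4
scene blob px(321,249) zmax 0.104 1089 [0.7656 0.0076 0.0566] rect 0.7583 0.022 [0.058 0.207] 8.9
scene blob px(222,251) zmax 0.079 276 [ 0.5278 -0.2199  0.0476] rect 0.5225 -0.2009 [0.042 0.107] 10.8
scene blob px(111,259) zmax 0.078 113 [ 0.2915 -0.506   0.0553] rect 0.2826 -0.5032 [0.021 0.076] 77.4
scene blob px(272,284) zmax 0.183 676 [ 0.7626 -0.2266  0.0939] rect 0.7527 -0.2101 [0.061 0.07
[... 464 characters left out ...]
5292 -0.2355 [0.048 0.113] 19.5
side blob px(199,218) zmax 0.101 1540 [0.7436 0.049  0.0572] rect 0.7527 0.0276 [0.056 0.202] 9.1
side blob px(380,196) zmax 0.076 453 [ 0.2837 -0.2013  0.0451] rect 0.287 -0.2253 [0.057 0.098] 66.0
side blob px(247,278) zmax 0.147 10127 [0.5435 0.2279 0.0775] rect 0.5473 0.1516 [0.266 0.346] 1.0
side blob px(167,255) zmax 0.123 1084 [0.7464 0.2224 0.0811] rect 0.7535 0.2122 [0.058 0.057] 83.4
side blob px(92,353) zmax 0.140 9261 [0.7753 0.4963 0.0728] rect 0.7855 0.5016 [0.173 0.34 ] 19.2
side blob px(276,393) zmax 0.250 2656 [0.3917 0.506  0.1456] rect 0.4036 0.5466 [0.28  0.126] 61.8
side deck 4719 [0.5513 0.2168 0.095 ] rect 0.5531 0.2059 [0.164 0.213] 0.5
```

View pics/crop1.png

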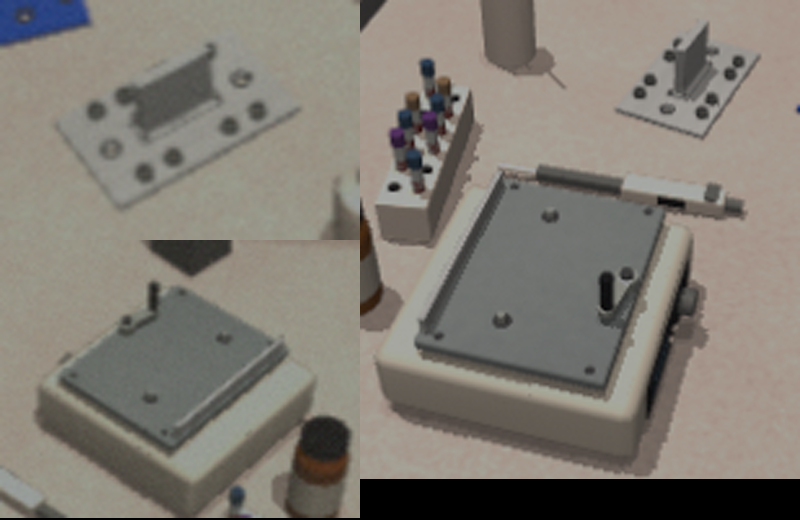

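The crop confirms the silver tray at scene (224,257), with its grey blade standing up. The deck's pins are at side px (248,243) and (230,284), and the post is at about side (270,270).

Run:
```python
from h import *
for n,u,v in [('side',248,242.6),('side',229.9,283.2),('scene',328.4,175),('scene',306.1,193)]: print('pin',n,np.round(ray(n,u,v,0.101),4))
print('pivot',np.round(ray('scene',298.8,169.8,.11),4),np.round(ray('side',278.2,265.2,.11),4))
print('post',np.round(ray('scene',306.7,158.8,.145),4),np.round(ray('side',269.5,266,.145),4))
for u,v in [(56,125),(122,208),(300,107),(111,148),(241,78)]: print('tray corner/holes',np.round(ray('scene',180+u/4,230+v/4,.006),4))
for c in ['scene','side']:
    W,rgb=cloud(c); z=W[...,2]; sp=(abs(W[...,0]-.525)<.1)&(abs(W[...,1]+.215)<.12)
    p=W[sp&(z>.03)&(z<.085)]
    vx,vy,x0,y0=cv2.fitLine(p[:,:2].astype(np.float32),cv2.DIST_HUBER,0,.01,.01).ravel(); 
    t=(p[:,:2]-[x0,y0])@[vx,vy]; print(c,'blade',len(p),x0,y0,'dir',vx,vy,np.degrees(np.arctan2(vy,vx)),t.min(),t.max(),p[:,2].max())
    q=z.copy(); m=sp&(z>.002)&(z<.02); 
    print('plate',np.nanmedian(z[sp&(abs(z)<.02)]),cv2.minAreaRect(W[sp&(z>.0035)&(z<.03)][:,:2].astype(np.float32)))
```

```text
pin side [0.5714 0.1448 0.101 ]
pin side [0.5681 0.2744 0.101 ]
pin scene [0.5792 0.2651 0.101 ]
pin scene [0.5812 0.1363 0.101 ]
pivot [0.4875 0.2032 0.11  ] [0.4809 0.2029 0.11  ]
post [0.4933 0.2386 0.145 ] [0.4891 0.2417 0.145 ]
tray corner/holes [ 0.4618 -0.297   0.006 ]
tray corner/holes [ 0.5659 -0.3149  0.006 ]
tray corner/holes [ 0.5974 -0.1403  0.006 ]
tray corner/holes [ 0.5137 -0.2806  0.006 ]
tray corner/holes [ 0.5384 -0.153   0.006 ]
scene blade 207 0.52845454 -0.21858318 dir 0.23226221 0.9726532 76.5697 -0.035674455613011496 0.0346981551251452 0.0789788633429418
plate 0.0013629052719759116 ((0.5246874094009399, -0.21513506770133972), (0.2390454113483429, 0.19527211785316467), 88.9216537475586)
side blade 185 0.51803094 -0.2112389 dir 0.21798424 0.97595227 77.40933 -0.04228266428306819 0.03381155668493108 0.07537019423817348
plate 0.001914091359151382 ((0.5268076658248901, -0.2131955921649933), (0.2349921613931656, 0.19509556889533997), 87.79686737060547)
```

```bash
cat >> h.py <<'E'
def plan(*wps, step=.045, deg=8.0, start=None):
    """wps: (x,y,z of TCP, heading deg of tool x). tool pointing down. prints rows of 6."""
    o=get_obs(); p=np.array(o['ee_pos']); q=R.from_quat(np.array(o['ee_rot'])[[1,2,3,0]])
    rows=[]
    for w in wps:
        h=np.radians(w[3]); x=np.array([np.cos(h),np.sin(h),0]); z=np.array([0,0,-1.]); y=np.cross(z,x)
        qt=R.from_matrix(np.c_[x,y,z]); pt=np.array(w[:3])
        rv=(q.inv()*qt).as_rotvec(); n=int(np.ceil(max(np.linalg.norm(pt-p)/step,np.degrees(np.linalg.norm(rv))/deg,1)))
        for i in range(n):
            tp=p+(pt-p)/(n-i); rv=(q.inv()*qt).as_rotvec()/(n-i)
            s=np.round(q.inv().apply(tp-p),4); r=np.round(np.degrees(rv),1)
            rows.append([*s,*r]); p=p+q.apply(s); q=q*R.from_rotvec(np.radians(r))
    for i in range(0,len(rows),8): print(','.join('%g'%(v+0) for r in rows[i:i+8] for v in r)); print()
    print(len(rows),'end',np.round(p,4))
E
python3 -c "
from h import *
plan((.46,-.217,.42,79.3))"
```

```text
0.0333,-0.0279,-0.0013,0,0,-5.5,0.0358,-0.0246,-0.0013,0,0,-5.5,0.038,-0.0211,-0.0013,0,0,-5.5,0.0398,-0.0173,-0.0013,0,0,-5.5,0.0413,-0.0134,-0.0013,0,0,-5.5,0.0424,-0.0094,-0.0013,0,0,-5.5,0.0431,-0.0053,-0.0013,0,0,-5.6,0.0434,-0.001,-0.0013,0,0,-5.5

0.0434,0.0031,-0.0013,0,0,-5.6,0.0428,0.0073,-0.0013,0,0,-5.5,0.0419,0.0114,-0.0013,0,0,-5.6,0.0407,0.0155,-0.0013,0,-0.1,-5.5

12 end [ 0.46  -0.217  0.42 ]
```

>>> jog_arm:
  increments: [0.0333,-0.0279,-0.0013,0,0,-5.5,0.0358,-0.0246,-0.0013,0,0,-5.5,0.038,-0.0211,-0.0013,0,0,-5.5,0.0398,-0.0173,-0.0013,0,0,-5.5,0.0413,-0.0134,-0.0013,0,0,-5.5,0.0424,-0.0094,-0.0013,0,0,-5.5,0.0431,-0.0053,-0.0013,0,0,-5.6,0.0434,-0.001,-0.0013,0,0,-5.5]

```text
time: 0.95
ee_pos: [0.356, -0.3544, 0.4151]
ee_rot: [0.0, 0.878, 0.48, -0.0]
contact_force: [-0.1, -0.5, -0.4]
gripper_width: 0.0856
finger_force: 0.0
```

>>> jog_arm:
  increments: [0.0434,0.0031,-0.0013,0,0,-5.6,0.0428,0.0073,-0.0013,0,0,-5.5,0.0419,0.0114,-0.0013,0,0,-5.6,0.0407,0.0155,-0.0013,0,-0.1,-5.5,0,0,0,0,0,0]

```text
time: 1.45
ee_pos: [0.463, -0.2115, 0.4208]
ee_rot: [0.0, 0.766, 0.642, 0.001]
contact_force: [-0.2, -0.9, 0.4]
gripper_width: 0.0855
finger_force: 0.0
```

Run:
```python
from h import *
snap('wrist','w_tray.png'); import shutil; shutil.copy('last_wrist.npz','last_wtray.npz')
o=get_obs(); print(o['time'],np.round(o['ee_pos'],4),np.round(o['joint_pos'],2))
plan((.565,.19,.43,90.8))
```

```text
1.5 [ 0.4614 -0.2144  0.4203] [ 0.78  0.25 -0.47  1.9   0.14  1.01  0.06]
0.0416,0.0029,-0.001,0,0,-1.1,0.0416,0.0037,-0.001,0,0,-1.1,0.0415,0.0045,-0.001,0,0,-1.1,0.0414,0.0053,-0.001,0,0,-1.1,0.0413,0.0061,-0.001,0,0,-1.1,0.0412,0.0069,-0.001,0,0,-1.1,0.041,0.0077,-0.001,0,0,-1.1,0.0409,0.0085,-0.001,0,0,-1.2

0.0407,0.0093,-0.001,0,0,-1.1,0.0405,0.0101,-0.001,0,0,-1.2

10 end [0.565 0.19  0.43 ]
```

>>> jog_arm:
  increments: [0.0416,0.0029,-0.001,0,0,-1.1,0.0416,0.0037,-0.001,0,0,-1.1,0.0415,0.0045,-0.001,0,0,-1.1,0.0414,0.0053,-0.001,0,0,-1.1,0.0413,0.0061,-0.001,0,0,-1.1,0.0412,0.0069,-0.001,0,0,-1.1,0.041,0.0077,-0.001,0,0,-1.1,0.0409,0.0085,-0.001,0,0,-1.2]

```text
time: 2.3
ee_pos: [0.5453, 0.1056, 0.4274]
ee_rot: [0.001, 0.719, 0.695, -0.001]
contact_force: [-0.3, 0.4, 0.4]
gripper_width: 0.0854
finger_force: 0.0
```

>>> jog_arm:
  increments: [0.0407,0.0093,-0.001,0,0,-1.1,0.0405,0.0101,-0.001,0,0,-1.2,0,0,0,0,0,0,0,0,0,0,0,0]

```text
time: 2.7
ee_pos: [0.5662, 0.1862, 0.4287]
ee_rot: [0.0, 0.704, 0.71, -0.002]
contact_force: [-0.1, -0.5, -0.8]
gripper_width: 0.0854
finger_force: 0.0
```

Run:
```python
from h import *
snap('wrist','w_shk.png'); import shutil; shutil.copy('last_wrist.npz','last_wshk.npz')
o=get_obs(); print(o['time'],np.round(o['ee_pos'],4),np.round(o['joint_pos'],2))
a=cv2.imread('pics/w_tray.png');b=cv2.imread('pics/w_shk.png')
cv2.imwrite('pics/two.png',np.vstack([cv2.resize(x[:, :],(800,600))[:0] for x in (a,b)]) if 0 else np.hstack([cv2.resize(a,(400,300)),cv2.resize(b,(400,300))]))
```

```text
2.75 [0.5663 0.185  0.4288] [ 0.12  0.44 -0.65  1.68  0.29  1.12 -0.61]
```

View pics/two.png

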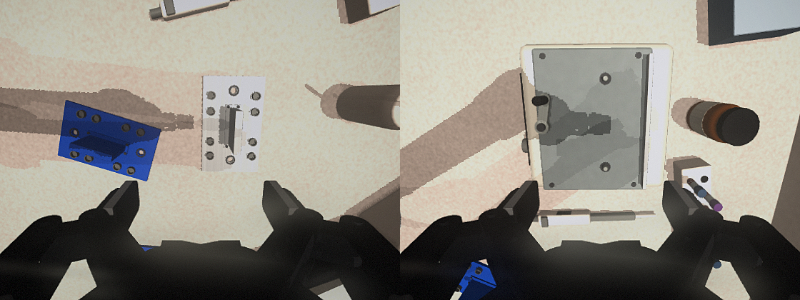

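The left picture shows the silver tray with holes at about wrist px (328,126) and (323,224). The right picture shows the deck with pins at about (287,109) and (287,234) and the post near (196,140). I'll enlarge both.

Run:
```python
import cv2,numpy as np
a=cv2.imread('pics/w_tray.png')[100:250,270:380];b=cv2.imread('pics/w_shk.png')[60:270,165:385]
o=np.zeros((600,800,3),np.uint8)
a=cv2.resize(a,None,fx=3,fy=3,interpolation=cv2.INTER_CUBIC);b=cv2.resize(b,None,fx=2,fy=2,interpolation=cv2.INTER_CUBIC)
o[:450,:330]=a;o[:420,340:780]=b;cv2.imwrite('pics/crop2.png',o)
```

```text
(no output)
```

View pics/crop2.png

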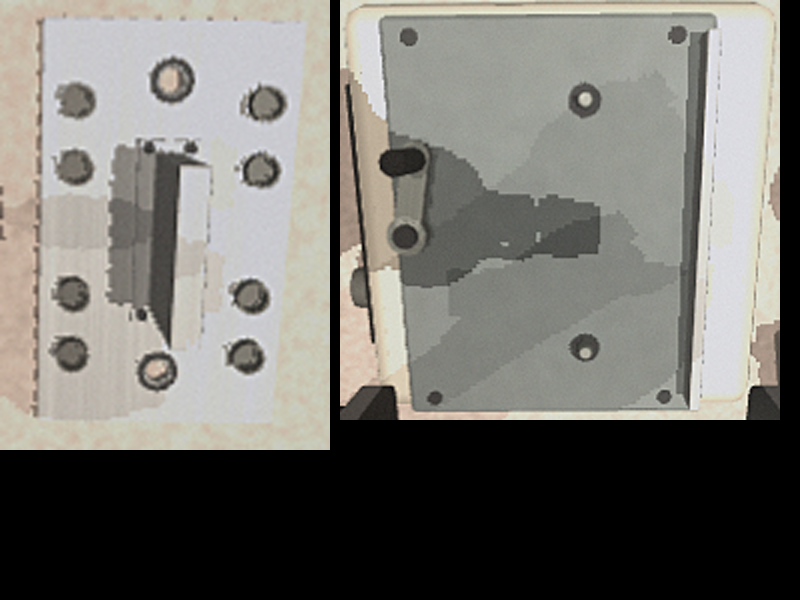

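The crop shows the pins at wrist px (287.5,109.5) and (287,234) and the tray holes at (327.3,126.3) and (322.3,223.7). The blade top centre is at about (334,185).

Run:
```python
from h import *
a=ray('wshk',287.5,109.5,.097);b=ray('wshk',287,234,.097);d=a-b
print('pins',a.round(4),b.round(4),'mid',((a+b)/2).round(4),np.linalg.norm(d),'yaw',np.degrees(np.arctan2(-d[0],d[1])))
print('pivot',ray('wshk',165+(404-340)/2,60+236/2,.11).round(4),'post top',ray('wshk',165+(392-340)/2,60+162/2,.145).round(4))
print('rail',ray('wshk',336,172,.095).round(4))
c=ray('wtray',327.3,126.3,.006);e=ray('wtray',322.3,223.7,.006);d=c-e;m=(c+e)/2
print('holes',c.round(4),e.round(4),'mid',m.round(4),np.linalg.norm(d),'yaw',np.degrees(np.arctan2(-d[0],d[1])))
print('bladetop',ray('wtray',334,185.3,.072).round(4))
T=np.load('last_wshk.npz')['T'];print(T.round(3).tolist())
for n in ('wtray','wshk'):
    W,rgb=cloud(n);z=W[...,2]
    if n=='wtray': m=(abs(W[...,0]-.525)<.07)&(abs(W[...,1]+.215)<.06)&(z>.066)&(z<.08)
    else: m=(z>.135)&(z<.16)&(abs(W[...,0]-.49)<.03)&(abs(W[...,1]-.24)<.03)
    print(n,m.sum(),cv2.minAreaRect(W[m][:,:2].astype(np.float32)),W[m].mean(0))
    if n=='wshk':
        m=(z>.09)&(z<.1)&(W[...,0]>.46)&(W[...,0]<.65)&(abs(W[...,1]-.2)<.12);print('deck',cv2.minAreaRect(W[m][:,:2].astype(np.float32)))
        m=(z>.06)&(z<.085)&(W[...,0]>.4)&(W[...,0]<.7)&(abs(W[...,1]-.2)<.14);print('housing',cv2.minAreaRect(W[m][:,:2].astype(np.float32)))
```

```text
pins [0.5703 0.2706 0.097 ] [0.5716 0.1403 0.097 ] mid [0.5709 0.2055 0.097 ] 0.13025055696311727 yaw 0.5354422139554658
pivot [0.4804 0.2041 0.11  ] post top [0.4876 0.242  0.145 ]
rail [0.6219 0.2089 0.095 ]
holes [ 0.5332 -0.1529  0.006 ] [ 0.5088 -0.2812  0.006 ] mid [ 0.521  -0.2171  0.006 ] 0.1306006927938747 yaw -10.787816110697802
bladetop [ 0.5217 -0.2156  0.072 ]
[[1.0, 0.007, 0.002, 0.564], [0.008, -0.964, -0.267, 0.254], [0.0, 0.267, -0.964, 0.398], [0.0, 0.0, 0.0, 1.0]]
wtray 713 ((0.5202855467796326, -0.21661925315856934), (0.06953143328428268, 0.012330502271652222), 79.13972473144531) [ 0.52004973 -0.21532284  0.07198628]
wshk 185 ((0.4879387617111206, 0.24171270430088043), (0.011299245990812778, 0.010927371680736542), 22.656070709228516) [0.48880384 0.24208044 0.14379893]
deck ((0.5522639155387878, 0.20580622553825378), (0.16426675021648407, 0.21028085052967072), 0.5389501452445984)
housing ((0.5567643046379089, 0.2087654024362564), (0.23308317363262177, 0.2264852374792099), 0.9472671151161194)
```

```bash
python3 -c "
from h import *
plan((.5207,-.2167,.33,79.2),(.5207,-.2167,.204,79.2))"
```

```text
-0.0401,-0.0048,0.01,0,0,1.1,-0.0402,-0.004,0.01,0,0,1.1,-0.0403,-0.0033,0.01,0,0,1.1,-0.0403,-0.0025,0.01,0,0,1.1,-0.0403,-0.0017,0.01,0,0,1.1,-0.0404,-0.0009,0.01,0,0,1.1,-0.0404,-0.0002,0.0101,0,0.1,1.1,-0.0404,0.0006,0.01,0,0,1.2

-0.0404,0.0015,0.01,0,0.1,1.1,-0.0403,0.0022,0.0098,-0.1,0,1.2,0,0,0.042,0,0,0,0,0,0.042,0,0,0,0,-0.0001,0.042,0,0,0

13 end [ 0.5207 -0.2167  0.204 ]
```

>>> jog_arm:
  increments: [-0.0401,-0.0048,0.01,0,0,1.1,-0.0402,-0.004,0.01,0,0,1.1,-0.0403,-0.0033,0.01,0,0,1.1,-0.0403,-0.0025,0.01,0,0,1.1,-0.0403,-0.0017,0.01,0,0,1.1,-0.0404,-0.0009,0.01,0,0,1.1,-0.0404,-0.0002,0.0101,0,0.1,1.1,-0.0404,0.0006,0.01,0,0,1.2]

```text
time: 3.55
ee_pos: [0.5286, -0.1389, 0.3497]
ee_rot: [0.0, 0.759, 0.651, -0.001]
contact_force: [0.5, -0.5, 0.3]
gripper_width: 0.0855
finger_force: 0.0
```

>>> jog_arm:
  increments: [-0.0404,0.0015,0.01,0,0,1.1,-0.0403,0.0022,0.0098,0,0,1.2,0,0,0,0,0,0,0,0,0,0,0,0,0,0,0,0,0,0]

```text
time: 4.05
ee_pos: [0.5209, -0.2151, 0.3304]
ee_rot: [-0.0, 0.77, 0.638, -0.0]
contact_force: [-0.6, -0.1, 0.5]
gripper_width: 0.0855
finger_force: 0.0
```

```bash
python3 -c "
from h import *
o=get_obs();print(o['time'],o['ee_pos'],o['ee_rot'],o['joint_pos'].round(2) if hasattr(o['joint_pos'],'round') else 0)
plan((.5207,-.2167,.204,79.2))"
```

```text
4.05 [ 0.52085131 -0.21512289  0.33041767] [-1.97441306e-05  7.70305179e-01  6.37675408e-01 -6.45635282e-05] [ 0.71  0.47 -0.48  1.86  0.27  0.88 -0.09]
-0.0005,0.0001,0.0421,0,0,0,-0.0005,0,0.0422,0,0,0,-0.0006,0.0001,0.0421,0,0,0

3 end [ 0.5207 -0.2167  0.204 ]
```

Descend and grip moderately (the long axis is along the blade, so a small y offset doesn't matter).

>>> jog_arm:
  increments: [-0.0005,0,0.0422,0,0,0,-0.0005,0,0.0421,0,0,0,0,0,0.0421,0,0,0,0,0,0,0,0,0,0,0,0,0,0,0,0,0,0,0,0,0]

```text
time: 4.65
ee_pos: [0.5224, -0.2156, 0.2062]
ee_rot: [0.002, 0.77, 0.638, 0.001]
contact_force: [0.3, 0.4, 0.0]
gripper_width: 0.0856
finger_force: 0.0
```

>>> jog_arm:
  increments: [0,0,0,0,0,0,0,0,0,0,0,0,0,0,0,0,0,0,0,0,0,0,0,0,0,0,0,0,0,0,0,0,0,0,0,0]
  gripper: 0.0
  grip_force: 50

```text
time: 5.25
ee_pos: [0.5214, -0.216, 0.2041]
ee_rot: [0.0, 0.77, 0.638, 0.0]
contact_force: [-0.8, -0.6, 3.4]
gripper_width: 0.0114
finger_force: 50.0
```

```bash
python3 -c "
from h import *
plan((.524,-.2,.335,79.5),(.571,.2063,.335,90.55),step=.04)"
```

```text
0.004,-0.0001,-0.0327,0,0,-0.1,0.0041,-0.0001,-0.0327,0,0,0,0.004,-0.0001,-0.0328,0,0,-0.1,0.0041,0,-0.0327,0,0,0,0.0371,-0.0025,0,0,0,-1,0.0371,-0.0019,0,0,0,-1,0.0372,-0.0012,0,0,0,-1,0.0372,-0.0006,0,0,0,-1

0.0372,0,0,0,0,-1,0.0372,0.0007,0,0,0,-1,0.0371,0.0013,0,0,0,-1,0.0371,0.002,0,0,0,-1,0.0371,0.0027,0,0,0,-1,0.037,0.0033,-0.0001,0,0,-1,0.037,0.0039,0,0,0,-1.1

15 end [0.571  0.2063 0.335 ]
```

>>> jog_arm:
  increments: [0.004,0,-0.0327,0,0,-0.1,0.0041,0,-0.0327,0,0,0,0.004,0,-0.0328,0,0,-0.1,0.0041,0,-0.0327,0,0,0,0.0371,-0.0025,0,0,0,-1,0.0371,-0.0019,0,0,0,-1,0.0372,-0.0012,0,0,0,-1,0.0372,-0.0006,0,0,0,-1]

```text
time: 6.05
ee_pos: [0.5406, -0.051, 0.3337]
ee_rot: [-0.001, 0.746, 0.666, -0.001]
contact_force: [-0.3, -0.8, -4.1]
gripper_width: 0.0113
finger_force: 50.1
```

>>> jog_arm:
  increments: [0.0372,0,0,0,0,-1,0.0372,0.0007,0,0,0,-1,0.0371,0.0013,0,0,0,-1,0.0371,0.002,0,0,0,-1,0.0371,0.0027,0,0,0,-1,0.037,0.0033,0,0,0,-1,0.037,0.0039,0,0,0,-1.1,0,0,0,0,0,0]

```text
time: 6.85
ee_pos: [0.5694, 0.2128, 0.334]
ee_rot: [-0.003, 0.7, 0.714, 0.001]
contact_force: [-0.7, 1.3, -3.5]
gripper_width: 0.0113
finger_force: 50.1
```

>>> jog_arm:
  increments: [0,0,0,0,0,0,0,0,0,0,0,0,0,0,0,0,0,0]

```text
time: 7.15
ee_pos: [0.5713, 0.2047, 0.334]
ee_rot: [0.0, 0.704, 0.71, -0.001]
contact_force: [-0.8, -1.0, -5.1]
gripper_width: 0.0117
finger_force: 50.1
```

```bash
python3 -c "
from h import *
o=get_obs();print(o['time'],o['ee_pos'],o['ee_rot'],o['gripper_width'],o['contact_force'],o['wrist_torque'])
snap('side','side1.png');snap('wrist','w1.png')
a=cv2.imread('pics/side1.png')[150:350,130:400];b=cv2.imread('pics/w1.png')
o=np.zeros((600,800,3),np.uint8);o[:300,:400]=cv2.resize(a,(400,300));o[:300,400:]=cv2.resize(b,(400,300));cv2.imwrite('pics/c3.png',o[:300])
plan((.571,.2063,.31,90.55))"
```

```text
7.15 [0.57125696 0.20465417 0.33400049] [ 6.85531434e-06  7.04221666e-01  7.09979601e-01 -9.00537403e-04] 0.011661771123587938 [-0.75302941 -0.98085672 -5.05571446] [-0.03011139 -0.01340655  0.02548798]
0.0013,-0.0003,0.0244,0,0,-0.1

1 end [0.571  0.2063 0.31  ]
```

View pics/c3.png

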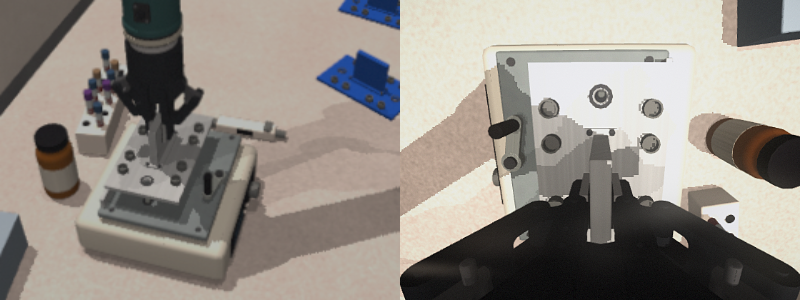

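The tray is held level above the deck, and the left pin shows through the tray's hole at about wrist px (280,133). Next I lower it.

>>> jog_arm:
  increments: [0.0005,0,0.008,0,0,0,0,0,0.008,0,0,0,0,0,0.008,0,0,0,0,0,0,0,0,0,0,0,0,0,0,0,0,0,0,0,0,0]

```text
time: 7.85
ee_pos: [0.5712, 0.207, 0.3108]
ee_rot: [-0.0, 0.703, 0.711, 0.0]
contact_force: [0.6, 0.2, -3.9]
gripper_width: 0.011
finger_force: 50.1
```

```bash
python3 -c "
from h import *
o=get_obs();print(o['time'],o['ee_pos'],o['contact_force'],o['wrist_torque'])
snap('wrist','w2.png')
b=cv2.imread('pics/w2.png')[90:190,180:380];cv2.imwrite('pics/c4.png',cv2.resize(b,(800,400),interpolation=cv2.INTER_CUBIC))"
```

```text
7.85 [0.5712038  0.20698732 0.31077832] [ 0.58497318  0.19958767 -3.91798677] [-0.00155626  0.00754294  0.01788144]
```

View pics/c4.png

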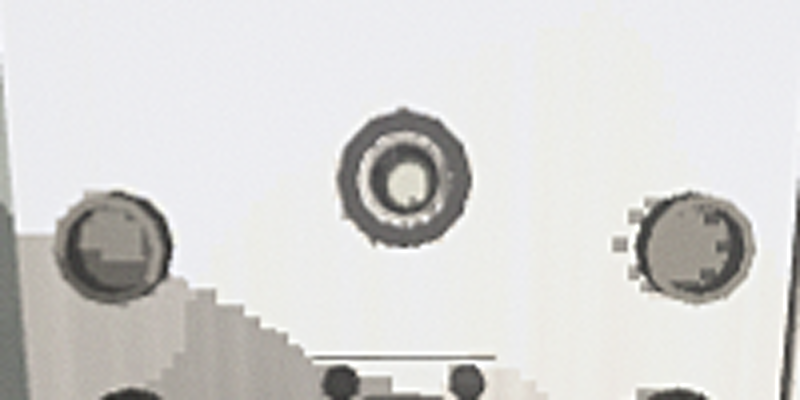

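The pin is at crop (408,182) and the hole centre at (404,180), so they are centred to within 1 mm. I keep lowering.

>>> jog_arm:
  increments: [0,0,0.0012,0,0,0,0,0,0.0012,0,0,0,0,0,0.0012,0,0,0,0,0,0.0012,0,0,0,0,0,0.0012,0,0,0,0,0,0,0,0,0]

```text
time: 8.5
ee_pos: [0.5711, 0.2067, 0.3044]
ee_rot: [-0.0, 0.703, 0.711, -0.0]
contact_force: [0.7, -0.1, -4.5]
gripper_width: 0.0114
finger_force: 50.1
```

>>> jog_arm:
  increments: [0,0,0.001,0,0,0,0,0,0.001,0,0,0,0,0,0.001,0,0,0,0,0,0.001,0,0,0,0,0,0,0,0,0]

```text
time: 9.0
ee_pos: [0.5711, 0.2067, 0.3005]
ee_rot: [-0.0, 0.703, 0.711, -0.0]
contact_force: [0.7, -0.1, -5.3]
gripper_width: 0.0115
finger_force: 50.0
```

>>> jog_arm:
  increments: [0,0,0.0008,0,0,0,0,0,0,0,0,0]

```text
time: 9.2
ee_pos: [0.5711, 0.2068, 0.2997]
ee_rot: [-0.0, 0.703, 0.711, -0.0]
contact_force: [0.8, -0.4, -4.7]
gripper_width: 0.0113
finger_force: 50.1
```

>>> jog_arm:
  increments: [0,0,0.0008,0,0,0,0,0,0,0,0,0]

```text
time: 9.4
ee_pos: [0.5711, 0.2069, 0.2992]
ee_rot: [0.0, 0.703, 0.711, -0.0]
contact_force: [0.3, 0.0, -2.8]
gripper_width: 0.0114
finger_force: 50.4
```

>>> jog_arm:
  increments: [0,0,0.0005,0,0,0,0,0,0,0,0,0]

```text
time: 9.6
ee_pos: [0.5711, 0.207, 0.2991]
ee_rot: [0.0, 0.703, 0.711, 0.0]
contact_force: [-1.9, -0.5, 2.3]
gripper_width: 0.0117
finger_force: 50.9
```

Seated on the deck, with the contact force changing sign. I release and rise.

>>> jog_arm:
  increments: [0,0,0,0,0,0,0,0,0,0,0,0,0,0,0,0,0,0,0,0,0,0,0,0]
  gripper: 0.045

```text
time: 10.0
ee_pos: [0.5712, 0.2068, 0.2986]
ee_rot: [-0.0, 0.703, 0.711, 0.0]
contact_force: [0.5, -1.3, -0.6]
gripper_width: 0.045
finger_force: 0.0
```

>>> jog_arm:
  increments: [0,0,-0.01,0,0,0,0,0,-0.03,0,0,0,0,0,-0.04,0,0,0,0,0,-0.04,0,0,0,0,0,0,0,0,0,0,0,0,0,0,0]

```text
time: 10.6
ee_pos: [0.5711, 0.2069, 0.4201]
ee_rot: [0.001, 0.703, 0.711, 0.001]
contact_force: [-0.6, 0.2, -0.5]
gripper_width: 0.0451
finger_force: 0.0
```

```bash
python3 -c "
from h import *
o=get_obs();print(o['time'],o['ee_pos'],np.round(o['joint_pos'],2),o['contact_force'])
snap('wrist','w3.png')
b=cv2.imread('pics/w3.png');cv2.imwrite('pics/c5.png',b)
W,rgb=cloud('wrist');z=W[...,2]
m=(abs(W[...,0]-.571)<.05)&(abs(W[...,1]-.206)<.09)&(z>.096)&(z<.106)
p=W[m];A=np.c_[p[:,:2],np.ones(len(p))];print('plate',len(p),np.linalg.lstsq(A,p[:,2],rcond=None)[0],np.median(p[:,2]))
m=(abs(W[...,0]-.571)<.03)&(abs(W[...,1]-.206)<.05)&(z>.15)&(z<.18);print('blade top',np.median(W[m],0),m.sum())
m=(z>.13)&(z<.16)&(abs(W[...,0]-.49)<.03)&(abs(W[...,1]-.24)<.04);print('post',W[m].mean(0),m.sum())
"
```

```text
10.6 [0.57111944 0.20691498 0.42014846] [ 0.07  0.47 -0.63  1.67  0.3   1.11 -0.64] [-0.55015883  0.21646274 -0.48183977]
plate 14683 [0.00179755 0.00043619 0.10031222] 0.10127040206095927
blade top [0.56958436 0.21028485 0.16707703] 1303
post [0.48887562 0.24265877 0.14237645] 227
```

View pics/c5.png

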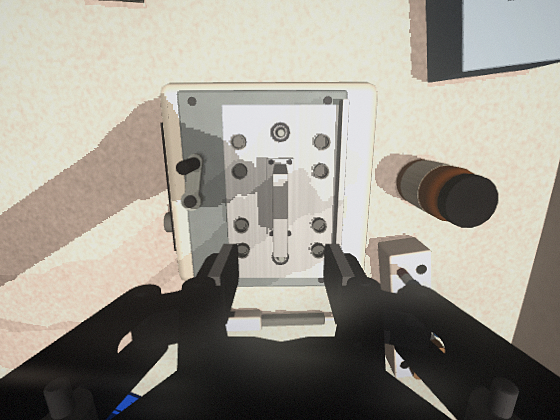

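The tray is seated: plate top at 0.101, flat, with the pin in the hole at px (281,131). The clamp post is at px (188,166), about 0.2 rad from parked. Next I swing the clamp with closed fingers.

```bash
python3 -c "
from h import *
P=np.array([.4809,.2046])
def f(t,d): return P+.038*np.array([np.sin(t),np.cos(t)])-d*np.array([np.cos(t),-np.sin(t)])
a=f(.2,.034);b=f(.2,.022)
print('A');plan((*a,.40,90.5),(*a,.298,90.5))
print(a,b)
w=[f(t,.0205-.0035*(t/1.57)**3) for t in np.arange(.2,1.58,.1142)]
w=[b]+w
for q in w: print(q.round(4))
d=np.diff(np.array([a]+w),axis=0)
print('increments tool: x=dy, y=dx'); print(','.join('%.4f,%.4f,0,0,0,0'%(q[1],q[0]) for q in d))
"
```

```text
A
0.0144,-0.0384,0.0062,0,0,0,0.0144,-0.0385,0.0062,0,0,0,0.0144,-0.0384,0.0062,0,0,0.1,0,0,0.034,0,0,0,0,0,0.034,0,0,0,0,0,0.034,0,0,0

6 end [0.4552 0.2485 0.298 ]
[0.45512717 0.24859729] [0.46688797 0.24621326]
[0.4669 0.2462]
[0.4684 0.2459]
[0.4732 0.2471]
[0.4781 0.2477]
[0.4831 0.2477]
[0.4881 0.2471]
[0.493  0.2459]
[0.4977 0.244 ]
[0.5023 0.2416]
[0.5065 0.2386]
[0.5104 0.2351]
[0.5138 0.2311]
[0.5166 0.2265]
[0.5189 0.2216]
increments tool: x=dy, y=dx
-0.0024,0.0118,0,0,0,0,-0.0003,0.0015,0,0,0,0,0.0012,0.0048,0,0,0,0,0.0006,0.0049,0,0,0,0,0.0000,0.0050,0,0,0,0,-0.0006,0.0050,0,0,0,0,-0.0012,0.0049,0,0,0,0,-0.0018,0.0048,0,0,0,0,-0.0024,0.0045,0,0,0,0,-0.0030,0.0042,0,0,0,0,-0.0035,0.0039,0,0,0,0,-0.0041,0.0034,0,0,0,0,-0.0045,0.0029,0,0,0,0,-0.0049,0.0023,0,0,0,0
```

>>> jog_arm:
  increments: [0.0144,-0.0384,0.0062,0,0,0,0.0144,-0.0385,0.0062,0,0,0,0.0144,-0.0384,0.0062,0,0,0,0,0,0,0,0,0,0,0,0,0,0,0,0,0,0,0,0,0]
  gripper: 0.0

```text
time: 11.25
ee_pos: [0.4564, 0.2481, 0.3994]
ee_rot: [-0.0, 0.704, 0.71, -0.0]
contact_force: [0.6, -0.3, -0.7]
gripper_width: 0.0002
finger_force: 0.0
```

>>> jog_arm:
  increments: [0,0,0.034,0,0,0,0,0,0.034,0,0,0,0,0,0.034,0,0,0,0,0,0,0,0,0,0,0,0,0,0,0,0,0,0,0,0,0]

```text
time: 11.85
ee_pos: [0.4564, 0.2492, 0.2995]
ee_rot: [0.0, 0.704, 0.71, 0.001]
contact_force: [0.2, -0.1, 0.7]
gripper_width: 0.0
finger_force: 0.0
```

>>> jog_arm:
  increments: [-0.0024,0.0118,0,0,0,0,-0.0003,0.0015,0,0,0,0,0.0012,0.0048,0,0,0,0,0.0006,0.0049,0,0,0,0,0,0.005,0,0,0,0,-0.0006,0.005,0,0,0,0,-0.0012,0.0049,0,0,0,0]

```text
time: 12.55
ee_pos: [0.4936, 0.2467, 0.2979]
ee_rot: [-0.0, 0.703, 0.711, -0.0]
contact_force: [-2.8, -0.5, 1.7]
gripper_width: 0.0002
finger_force: 1.2
```

>>> jog_arm:
  increments: [-0.0018,0.0048,0,0,0,0,-0.0024,0.0045,0,0,0,0,-0.003,0.0042,0,0,0,0,-0.0035,0.0039,0,0,0,0,-0.0041,0.0034,0,0,0,0,-0.0045,0.0029,0,0,0,0,-0.0049,0.0023,0,0,0,0,0,0,0,0,0,0]

```text
time: 13.35
ee_pos: [0.5202, 0.2214, 0.298]
ee_rot: [0.0, 0.704, 0.71, -0.0]
contact_force: [0.3, -0.5, 1.3]
gripper_width: 0.0001
finger_force: 0.0
```

```bash
python3 -c "
from h import *
o=get_obs();print(o['time'],o['ee_pos'],o['contact_force'])
for c in ('side','wrist'):
    snap(c,c+'4.png')
a=cv2.imread('pics/side4.png')[180:330,150:350];b=cv2.imread('pics/wrist4.png')
cv2.imwrite('pics/c6.png',np.hstack([cv2.resize(a,(400,300)),cv2.resize(b,(400,300))]))"
```

```text
13.35 [0.52017518 0.22144618 0.29796601] [ 0.34832365 -0.54835165  1.2893097 ]
```

View pics/c6.png

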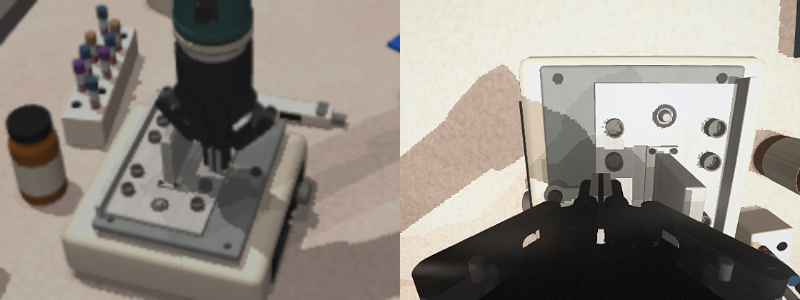

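The clamp has left its parked place and is now hidden behind the fingers. I press on in -y until I feel the stop.

>>> jog_arm:
  increments: [-0.002,0,0,0,0,0,-0.001,0,0,0,0,0,0,0,0,0,0,0]

```text
time: 13.75
ee_pos: [0.5196, 0.2204, 0.2981]
ee_rot: [-0.0, 0.703, 0.711, 0.001]
contact_force: [1.4, 4.4, -1.2]
gripper_width: 0.0
finger_force: 2.1
```

>>> jog_arm:
  increments: [-0.002,0,0,0,0,0,-0.001,0,0,0,0,0,0,0,0,0,0,0]

```text
time: 14.05
ee_pos: [0.5194, 0.2193, 0.2983]
ee_rot: [-0.001, 0.703, 0.712, 0.003]
contact_force: [1.8, 10.3, -4.2]
gripper_width: -0.0001
finger_force: 5.0
```

The force rises at the stop. I back off, rise, and check.

>>> jog_arm:
  increments: [0.01,0,0,0,0,0,0.015,-0.005,0,0,0,0,0,0,-0.03,0,0,0,0,0,-0.045,0,0,0,0,0,-0.045,0,0,0,0,-0.04,-0.02,0,0,0,0,-0.03,0,0,0,0,0,0,0,0,0,0]

```text
time: 14.85
ee_pos: [0.4405, 0.2421, 0.4389]
ee_rot: [0.001, 0.702, 0.712, -0.001]
contact_force: [0.0, 0.2, -0.5]
gripper_width: -0.0002
finger_force: 0.0
```

```bash
python3 -c "
from h import *
o=get_obs();print(o['time'],o['ee_pos'],o['contact_force'])
snap('wrist','w5.png');W,rgb=cloud('wrist');z=W[...,2]
m=(abs(W[...,0]-.515)<.035)&(abs(W[...,1]-.206)<.05)&(z>.13)&(z<.16);p=W[m];print('post',p.mean(0),m.sum())
d=p.mean(0)[:2]-[.4809,.2046];print('angle',np.arctan2(d[0],d[1]),np.linalg.norm(d))
m=(abs(W[...,0]-.571)<.05)&(abs(W[...,1]-.206)<.09)&(z>.096)&(z<.106);p=W[m];print('plate',len(p),np.linalg.lstsq(np.c_[p[:,:2],np.ones(len(p))],p[:,2],rcond=None)[0],np.median(p[:,2]))
cv2.imwrite('pics/c7.png',cv2.imread('pics/w5.png'))"
```

```text
14.85 [0.44045094 0.24208212 0.43885666] [ 0.01125159  0.23789597 -0.50305032]
post [0.51733467 0.2064594  0.14183158] 184
angle 1.519806657387947 0.0364820826923842
plate 9362 [ 0.00200105 -0.00068415  0.10070504] 0.10151821119150378
```

View pics/c7.png

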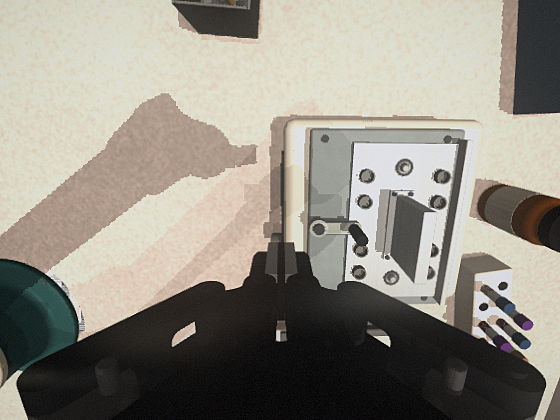

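The picture shows the clamp arm pointing straight over the middle of the tray's front edge, from the pivot at (317,229) to the post at (357,233). Its angle is about 1.52 rad. The tray is flat on the pins and the gripper touches nothing.

```bash
python3 -c "
from plant import *
print(hand_in())"
```

```text
the job is handed in; nothing more can be done
None
```

I handed the job in at about 15 s: the tray sits flat on the deck over both pins, the clamp is swung over its front edge (about 1.52 rad by camera), and the gripper is clear; the hand-in gave back no verdict.

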